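# Put the wrench sockets back in their holder blocks

### The arm

A 6-joint arm with a two-finger parallel gripper is mounted at the origin on the work surface. World frame = base frame: x ahead of the robot, y to its left, z up, the work surface at z = 0. Lengths are in m, angles in rad, forces in N, time in s.
With the tool pointing down it reaches from about 0.4 to 0.825 m from the base axis. Payload 7 kg.
Tool frame: the origin (TCP) lies on the centre line of the jaws, within the pads' length; the fingertips stand tip_reach ahead of it and the grasp point (between the pads) is the TCP (tip_reach is the distance from the TCP to the fingertips, in m); z points along the fingers, y is the line along which they close (so a half turn about z gives the same grasp; the last joint's range is limited). The gripper opens to 88 mm and grips with 3 to 60 N. Pads are 19 mm wide; open, the fingers measure 130 mm over their backs; the gripper's body (78 mm by 193 mm) begins 47 mm behind the grasp point.
Start: joints at [-0.985, 0.359, 0.012, 0, -1.224, -0.288], TCP at [0.198, -0.645, 0.246] pointing down, gripper open.
Joint ranges: [-3.07, 3.07], [-1.43, 2.12], [-1.02, 1.25], [-3.03, 1.67], [-3.05, -0], [-3.03, 3.03]. Speed limits (rad/s): [2.39, 2.39, 3.01, 3.14, 3.14, 3.14].

### API

Orientations are given as [roll, pitch, yaw] about the fixed x, y, z axes, in that order (R = Rz(yaw) Ry(pitch) Rx(roll)).
In Python, from station import get_state, grab_frame, calibration, job_done, find_in, mark_of, tip_reach gives the robot as it stands.
- The arm moves only by the shell command python3 -m handwheel 'ROWS' [OPENING] [FORCE]. ROWS is JSON, a list of rows, each an object with "delta_pos": the shift along the world's x, y, z in units of 30 mm (1.0 is 30 mm), a list of three; "dr": the turn, a rotation vector about the world's x, y, z in degrees, a list of three. In form: [{"delta_pos": [tx, ty, tz], "dr": [rx, ry, rz]}, ...]. A call has 1 to 10 rows; each row shifts and turns the commanded pose from where the row before left it; what a row does not reach is not made up. A row lasts 1/10 s, in which the tool goes at most 50 mm and 8.59 degrees, less where a joint would pass 70% of its speed; a pose out of reach is approached as far as the arm can. A call is refused whole if a number of a shift passes 1 or a number of a turn 8.59, either way. A call with a gripper value outside its range is refused whole. OPENING is the closure, from -1 (fully open) to 1 (shut), set as the call begins (- or left out, the last holds). The fingers move at their own pace and stop on an object; FORCE is the grip in N (left out, the last holds). Time passes only in rows, so rows that do not move let the fingers close. It gives the time, the measured TCP pose, the force, the opening and the grip force at its end, in the units of the state.
- get_state(): the state, without advancing time (a new reading comes with each control period).
- grab_frame(name): name is "scene" or "top" or "wrist"; returns the picture (384x512x3 uint8, red, green, blue); there is no depth.
- calibration(name): a dict with "fx", "fy", "cx", "cy" (pixels), "extrinsics" (4x4, takes a point from world to camera coordinates). Camera axes: x right, y down, z forward; pixel columns grow to the right and rows downward; lengths in m; the calibration is good to about 2 mm. The wrist camera is an equidistant fisheye: a pixel r from the principal point sees the ray r / f radians off the axis. A picture is of the moment at which its call begins: read the wrist's pose just before it. calibration takes no time and is no camera call; for the wrist camera it gives the pose at the moment of the call.
- job_done(): hands the job in; it is judged then, once.
Trained networks look in the newest picture that a camera, given by its name, has taken for a name from the list of things; names that differ only in an ending like _2 or _b are one class to them, and where a whole thing is asked for, a point or a joint stands for the part that bears it (a point fixed in the world has none). Each returns a list of dicts, best first, with "conf" (0 to 1); they miss things now and then, are a little off and sometimes report something else, mostly with a low value. They report only what shows in the picture. A call takes as long as a camera call. They do not tell look-alikes from the thing itself.
- find_in(camera, query): "location" ([column, row] in pixels, amid what is visible of it).
- mark_of(camera, query): "location" ([column, row] in pixels: a listed point, or the origin of a listed thing).
The state is a dict: "t": time; "q": joint angles; "qd": joint speeds; "joint_efforts": joint torques, N m; "eef_pos": TCP position; "ee_rot": TCP orientation; "force": force on the tool from outside, world axes, zero at the start; "moment": the same for the moment, N m; "width": finger opening in m; "gripper_force": force on a finger pad.
Only numpy, scipy, OpenCV 4.12 (cv2) and the standard library are available. Lean on these libraries where they do the work, as an engineer would, in place of code of your own. Each camera call takes 0.05 s, during which the arm holds its last target. There are 200 camera calls.

### The job

Put the four round steel wrench sockets away: stand each one upright, fully down in the recess of the wooden holder block of its own size, the smallest socket in the smallest block and so on up to the largest in the largest. They stand about the bench among two hexagon nuts; leave the nuts where they lie.

Things in the scene. Friction and masses are not known exactly. Their poses are not given: they have to be found in the camera images.
- socket_small: the smallest of four bright steel wrench sockets: a loose round steel cylinder standing upright, 20 mm across and 50 mm tall, with an open black-floored bore in its top, about 60 g (may be 30% less or 40% more). Origin: centre of its underside; z up along its axis.
- socket_medium: the second smallest of four bright steel wrench sockets: a loose round steel cylinder standing upright, 30 mm across and 54 mm tall, with an open black-floored bore in its top, about 130 g (may be 30% less or 40% more). Origin: centre of its underside; z up along its axis.
- socket_large: the second largest of four bright steel wrench sockets: a loose round steel cylinder standing upright, 42 mm across and 60 mm tall, with an open black-floored bore in its top, about 270 g (may be 30% less or 40% more). Origin: centre of its underside; z up along its axis.
- socket_xl: the largest of four bright steel wrench sockets: a loose round steel cylinder standing upright, 54 mm across and 66 mm tall, with an open black-floored bore in its top, about 450 g (may be 30% less or 40% more). Origin: centre of its underside; z up along its axis.
- block_small: the smallest of four pale wooden holder blocks, fixed to the bench: 56 mm square, 16 mm high, with one round recess 30 mm across and 8 mm deep in the middle of its top (stained dark brown; floor of the recess 8 mm above the bench; its rim has a 3 mm bevel). It is the home of the smallest socket. Origin: centre of its underside; z up, x and y along its sides.
- block_medium: the second smallest of four pale wooden holder blocks, fixed to the bench: 64 mm square, 16 mm high, with one round recess 40 mm across and 8 mm deep in the middle of its top (stained dark brown; floor of the recess 8 mm above the bench; its rim has a 3 mm bevel). It is the home of the second smallest socket. Origin: centre of its underside; z up, x and y along its sides.
- block_large: the second largest of four pale wooden holder blocks, fixed to the bench: 76 mm square, 16 mm high, with one round recess 52 mm across and 8 mm deep in the middle of its top (stained dark brown; floor of the recess 8 mm above the bench; its rim has a 3 mm bevel). It is the home of the second largest socket. Origin: centre of its underside; z up, x and y along its sides.
- block_xl: the largest of four pale wooden holder blocks, fixed to the bench: 88 mm square, 16 mm high, with one round recess 64 mm across and 8 mm deep in the middle of its top (stained dark brown; floor of the recess 8 mm above the bench; its rim has a 3 mm bevel). It is the home of the largest socket. Origin: centre of its underside; z up, x and y along its sides.
- nut_big: loose plain steel hexagon nut lying flat, 46 mm across flats, 24 mm high, about 220 g; not a socket, leave it alone. Origin: centre of its underside.
- nut_small: loose plain steel hexagon nut lying flat, 36 mm across flats, 19 mm high, about 110 g; not a socket, leave it alone. Origin: centre of its underside.
There are look-alikes about, which are no part of the job. Leave any green look-alike of the socket_large alone.

How it is judged:
At the end, for the whole second after the job is handed in: Each of the four sockets stands upright (within about 7 degrees) on the floor of the recess of the block of its own size (its underside 5 to 11 mm above the block's underside, centres within 9 mm), released and at rest (horizontal distance between socket_small and block_small below 0.009 m and z of socket_small in the frame of block_small between 0.005 and 0.011 m and angle between each of socket_small, socket_medium, socket_large, socket_xl's own z axis and vertical below 0.12 rad and linear speed of each of socket_small, socket_medium, socket_large, socket_xl below 0.02 m/s and angular speed of each of socket_small, socket_medium, socket_large, socket_xl below 0.2 rad/s and horizontal distance between socket_medium and block_medium below 0.009 m and z of socket_medium in the frame of block_medium between 0.005 and 0.011 m and horizontal distance between socket_large and block_large below 0.009 m and z of socket_large in the frame of block_large between 0.005 and 0.011 m and horizontal distance between socket_xl and block_xl below 0.009 m and z of socket_xl in the frame of block_xl between 0.005 and 0.011 m); the robot touches nothing.
It fails at once if a hexagon nut is moved more than 25 mm from where it lay (distance of any of nut_big, nut_small from where it was at the start of the episode above 0.025 m).
It also fails if it takes over 106 s, if anything falls off the work surface, if the arm or the gripper's body presses on something with over 40 N, if the wrist force passes 120 N, or if a joint passes its speed limit or range.

## Working session

There is one attempt and no reset: what is moved stays moved. The work goes in short steps, Python scripts to look and compute and a shell command to move; the robot and the scene stay as the last step left them, time stands still between calls to the robot, and variables do not carry over. Pictures are saved under pics/ and viewed, at most 14 in all, crops included, and the job is handed in when it is done.

```bash
mkdir -p pics
cat > h.py <<'E'
import numpy as np,cv2
from station import *
def pt(cal,uv,z):
    E=np.array(cal["extrinsics"]);R=E[:3,:3];c=-R.T@E[:3,3]
    d=R.T@np.array([(uv[0]-cal["cx"])/cal["fx"],(uv[1]-cal["cy"])/cal["fy"],1])
    return c+d*(z-c[2])/d[2]
def px(cal,p):
    E=np.array(cal["extrinsics"]);q=E[:3,:3]@p+E[:3,3]
    return [cal["fx"]*q[0]/q[2]+cal["cx"],cal["fy"]*q[1]/q[2]+cal["cy"]]
def save(name,im,s=1.5):
    cv2.imwrite(f"pics/{name}.png",cv2.resize(im[:,:,::-1],None,fx=s,fy=s,interpolation=cv2.INTER_CUBIC))
E
python3 - <<'E'
from h import *
for c in("top","scene"):
    save(c+"0",grab_frame(c)); cal=calibration(c); 
    E=np.array(cal["extrinsics"]);print(c,cal["fx"],-E[:3,:3].T@E[:3,3])
    if c=="top":
      for n in ["socket_small","socket_medium","socket_large","socket_xl","block_small","block_medium","block_large","block_xl","nut_big","nut_small"]:
        r=mark_of(c,n)
        print(n,[(round(d["conf"],2),np.round(d["location"]),np.round(pt(cal,d["location"],0)[:2],3)) for d in r[:3]])
s=get_state();print(s["t"],s["eef_pos"],s["ee_rot"],s["width"],tip_reach)
E
```

```text
top 377.45456565166756 [4.39599259e-01 4.71332611e-04 1.06833086e+00]
socket_small [(0.56, array([147., 186.]), array([0.596, 0.309])), (0.54, array([254., 234.]), array([0.46 , 0.003]))]
socket_medium [(0.64, array([355., 236.]), array([ 0.455, -0.281]))]
socket_large [(0.69, array([247., 188.]), array([0.592, 0.024])), (0.6, array([289., 168.]), array([ 0.65 , -0.096])), (0.57, array([225., 160.]), array([0.674, 0.088]))]
socket_xl [(0.88, array([362., 187.]), array([ 0.597, -0.305]))]
block_small [(0.58, array([198., 187.]), array([0.593, 0.163])), (0.38, array([150., 238.]), array([0.448, 0.295]))]
block_medium [(0.94, array([148., 236.]), array([0.453, 0.301])), (0.19, array([148., 186.]), array([0.597, 0.306]))]
block_large []
block_xl [(0.74, array([204., 240.]), array([0.445, 0.143]))]
nut_big [(0.73, array([149., 187.]), array([0.592, 0.304]))]
nut_small [(0.65, array([298., 190.]), array([ 0.586, -0.121]))]
scene 499.48960434221476 [ 1.28821368 -0.21882512  0.88781242]
0.6 [ 0.19805284 -0.64525258  0.24554047] [ 3.14156932e+00  6.25720263e-06 -2.84375222e+00] 0.08825923566262003 0.019
```

View pics/top0.png

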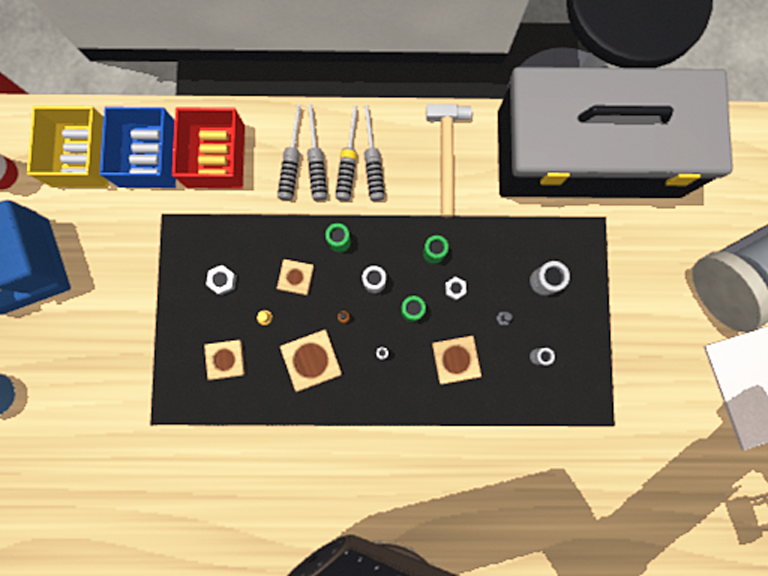

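View pics/scene0.png

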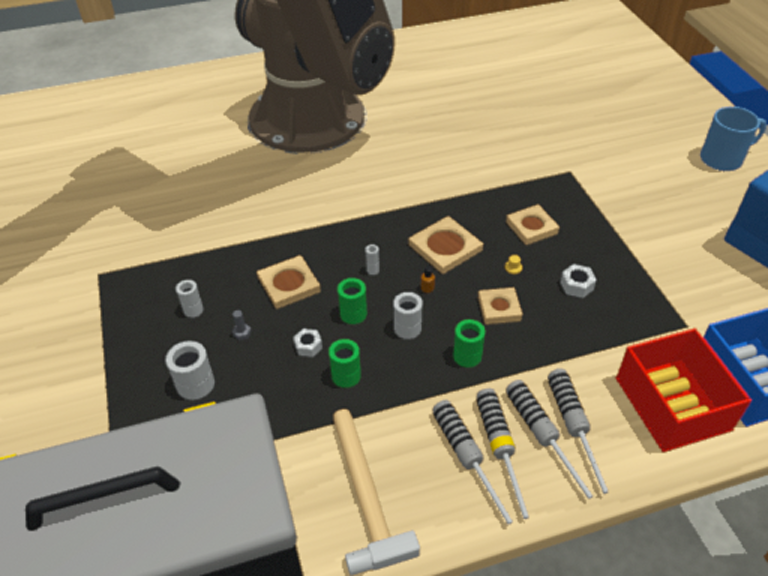

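The top view shows the sockets, in 512-pixel coordinates, at about: small (255,235), medium (362,237), large (249,186) and xl (367,185). The blocks are at small (197,185), medium (149,239), large (304,239) and xl (207,241). There are also three green look-alikes, two nuts at (147,186) and (304,192), and some small clutter. I'll refine these positions next.

Run:
```python
from h import *
im=grab_frame("top").astype(int);cal=calibration("top")
S=dict(small=(255,235,50,10),medium=(362,237,54,15),large=(249,186,60,21),xl=(367,185,66,27))
yy,xx=np.mgrid[:384,:512]
def roi(u,v,r): return (abs(xx-u)<=r)&(abs(yy-v)<=r)
g=im.min(2)
for n,(u,v,h,r) in S.items():
    for th in (150,190):
        m=(roi(u,v,18 if r>12 else 12)&(g>th)).astype(np.uint8)
        k,l,st,_=cv2.connectedComponentsWithStats(m,connectivity=8)
        i=1+np.argmax(st[1:,4]);p=np.argwhere(l==i)[:,::-1].astype(np.float32)
        c,rr=cv2.minEnclosingCircle(p)
        print(n,th,np.round(c,1),round(rr,1),"exp r",round(r/1000*cal["fx"]/(1.068-h/1000),1),np.round(pt(cal,c,h/1000),4))
B=dict(small=(197,185,15),medium=(149,239,20),large=(304,239,26),xl=(207,241,32))
for n,(u,v,r) in B.items():
    m=roi(u,v,17)&(im[:,:,0]-im[:,:,2]>25)&(im[:,:,0]<150)
    p=np.argwhere(m)[:,::-1].astype(np.float32);c,rr=cv2.minEnclosingCircle(p)
    c2=p.mean(0);print("block",n,np.round(c,1),np.round(c2,1),round(rr,1),"exp",round(r/1000*cal["fx"]/1.052,1),np.round(pt(cal,c2,.016),4))
for n,(u,v,h) in dict(nutbig=(147,186,.024),nutsm=(304,192,.019),g1=(225,158,.06),g2=(290,166,.06),g3=(275,205,.06),yel=(176,211,.02),br=(229,210,.02),bolt=(336,212,.02)).items(): print(n,np.round(pt(cal,(u,v),h)[:2],3))
```

```text
small 150 [254.3 234.8] 3.9 exp r 3.7 [0.4581 0.0032 0.05  ]
small 190 [253. 235.] 3.2 exp r 3.7 [0.4576 0.0065 0.05  ]
medium 150 [363.5 237. ] 5.9 exp r 5.6 [ 0.4533 -0.2898  0.054 ]
medium 190 [363.6 236.9] 5.6 exp r 5.6 [ 0.4535 -0.2899  0.054 ]
large 150 [248.9 184.7] 8.0 exp r 7.9 [0.5925 0.0182 0.06  ]
large 190 [249.  184.5] 7.8 exp r 7.9 [0.593  0.0181 0.06  ]
xl 150 [369.1 183.7] 10.2 exp r 10.2 [ 0.5961 -0.3055  0.066 ]
xl 190 [369.  183.5] 9.7 exp r 10.2 [ 0.5966 -0.3054  0.066 ]
block small [195.9 184.6] [196.8 185.6] 14.0 exp 5.4 [0.5959 0.1656 0.016 ]
block medium [148.5 239.5] [149.7 239.6] 17.1 exp 7.2 [0.4446 0.2919 0.016 ]
block large [304.  239.5] [304.  239.3] 19.7 exp 9.3 [ 0.4468 -0.1347  0.016 ]
block xl [206.7 240.6] [206.9 240. ] 20.2 exp 11.5 [0.4439 0.134  0.016 ]
nutbig [0.593 0.303]
nutsm [ 0.579 -0.136]
g1 [0.666 0.084]
g2 [ 0.645 -0.093]
g3 [ 0.538 -0.052]
yel [0.524 0.221]
br [0.527 0.074]
bolt [ 0.523 -0.225]
```

```bash
python3 - <<'E'
from h import *
im=grab_frame("top").astype(int);cal=calibration("top")
for n,(u,v,r) in dict(small=(197,185,15),medium=(149,239,20),large=(304,239,26),xl=(207,241,32)).items():
    R=round(r*.36)+4;s=im[v-R:v+R+1,u-R:u+R+1];m=((s[:,:,0]-s[:,:,2]>15)&(s[:,:,0]<165)).astype(np.uint8)
    k,l,st,_=cv2.connectedComponentsWithStats(m,connectivity=4);i=l[R,R]
    p=np.argwhere(l==i)[:,::-1];c=p.mean(0)+[u-R,v-R]
    print(n,c.round(1),"r",np.sqrt(len(p)/np.pi).round(1),"exp",round(r/1000*cal["fx"]/1.052,1),np.round(pt(cal,c,.016),4))
E
python3 -m handwheel '[{"delta_pos":[0.95,0.8,-0.2],"dr":[0,0,-8.5]},{"delta_pos":[0.95,0.8,-0.2],"dr":[0,0,-8.5]},{"delta_pos":[0.95,0.8,-0.2],"dr":[0,0,0]},{"delta_pos":[0.95,0.8,-0.2],"dr":[0,0,0]},{"delta_pos":[0.95,0.8,-0.2],"dr":[0,0,0]},{"delta_pos":[0.95,0.8,-0.2],"dr":[0,0,0]},{"delta_pos":[0.95,0.8,-0.2],"dr":[0,0,0]},{"delta_pos":[0.95,0.8,-0.2],"dr":[0,0,0]},{"delta_pos":[0.95,0.8,-0.2],"dr":[0,0,0]},{"delta_pos":[0.95,0.8,-0.2],"dr":[0,0,0]}]' -1
```

```text
small [196.1 184.2] r 5.2 exp 5.4 [0.5997 0.1676 0.016 ]
medium [148.7 239.4] r 7.0 exp 7.2 [0.445  0.2947 0.016 ]
large [303.7 239.3] r 9.1 exp 9.3 [ 0.4467 -0.1339  0.016 ]
xl [206.4 239.9] r 11.4 exp 11.5 [0.4441 0.1354 0.016 ]
t: 1.7
eef_pos: [0.4841, -0.4042, 0.1856]
ee_rot: [-3.141, 0.0, -3.14]
force: [0.3, -0.6, -0.3]
width: 0.0879
gripper_force: 0.0
```

```bash
python3 -m handwheel '[{"delta_pos":[0.75,0.66,-0.2],"dr":[0,0,0]},{"delta_pos":[0.75,0.66,-0.2],"dr":[0,0,0]},{"delta_pos":[0.75,0.66,-0.2],"dr":[0,0,0]},{"delta_pos":[0.75,0.66,-0.2],"dr":[0,0,0]},{"delta_pos":[0.73,0.65,-0.2],"dr":[0,0,0]},{"delta_pos":[0,0,0],"dr":[0,0,0]},{"delta_pos":[0,0,0],"dr":[0,0,0]}]'
python3 - <<'E'
from h import *
cal=calibration("wrist");im=grab_frame("wrist");save("w1",im)
print({k:(np.round(v,3)) for k,v in cal.items()})
print(get_state()["eef_pos"])
E
```

```text
t: 2.4
eef_pos: [0.5952, -0.306, 0.1552]
ee_rot: [3.141, -0.001, -3.139]
force: [0.8, 1.2, 0.6]
width: 0.0875
gripper_force: 0.0
{'fx': np.float64(297.319), 'fy': np.float64(297.319), 'cx': np.float64(254.392), 'cy': np.float64(196.31), 'extrinsics': array([[-0.001,  1.   , -0.001,  0.308],
       [ 0.959,  0.002,  0.283, -0.58 ],
       [ 0.283, -0.001, -0.959,  0.135],
       [ 0.   ,  0.   ,  0.   ,  1.   ]])}
[ 0.59477645 -0.30656851  0.15549646]
```

View pics/w1.png

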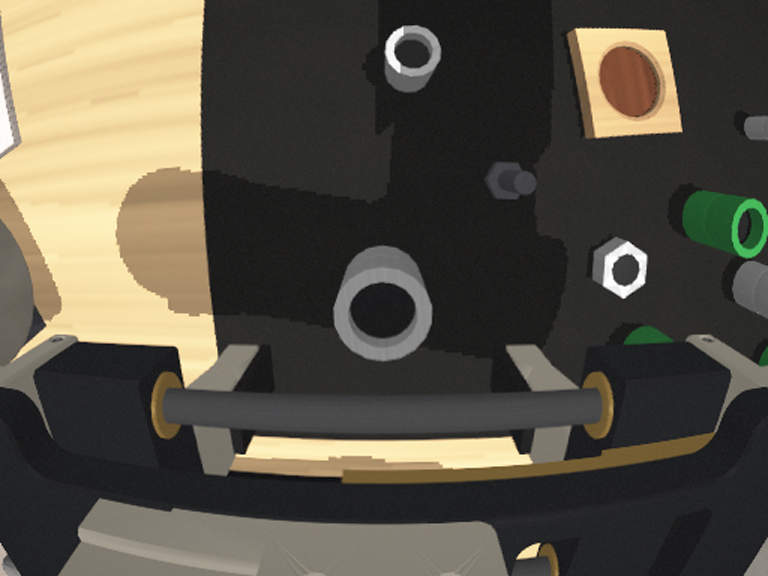

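The wrist view has the xl socket centred between the open jaws at (383,311), which puts it at (0.595,-0.306), in line with the top view. I'll go down and grip it.

```bash
python3 -m handwheel '[{"delta_pos":[0.02,0.02,-0.8],"dr":[0,0,0]},{"delta_pos":[0,0,-0.8],"dr":[0,0,0]},{"delta_pos":[0,0,-0.8],"dr":[0,0,0]},{"delta_pos":[0,0,-0.7],"dr":[0,0,0]},{"delta_pos":[0,0,-0.58],"dr":[0,0,0]},{"delta_pos":[0,0,0],"dr":[0,0,0]},{"delta_pos":[0,0,0],"dr":[0,0,0]}]'
python3 -m handwheel '[{"delta_pos":[0,0,0],"dr":[0,0,0]},{"delta_pos":[0,0,0],"dr":[0,0,0]},{"delta_pos":[0,0,0],"dr":[0,0,0]},{"delta_pos":[0,0,0],"dr":[0,0,0]},{"delta_pos":[0,0,0],"dr":[0,0,0]},{"delta_pos":[0,0,0],"dr":[0,0,0]}]' 1 40
```

```text
t: 3.15
eef_pos: [0.5953, -0.3068, 0.0458]
ee_rot: [-3.141, 0.0, -3.141]
force: [0.5, 0.2, 1.6]
width: 0.0873
gripper_force: 0.0
t: 3.75
eef_pos: [0.5956, -0.3059, 0.0455]
ee_rot: [-3.142, 0.0, -3.14]
force: [0.3, 1.0, 2.6]
width: 0.0534
gripper_force: 40.0
```

```bash
python3 -m handwheel '[{"delta_pos":[0,0,0.6],"dr":[0,0,0]},{"delta_pos":[0,0,1],"dr":[0,0,0]},{"delta_pos":[0,0,1],"dr":[0,0,0]},{"delta_pos":[0,0,0.9],"dr":[0,0,0]},{"delta_pos":[0,0.4,0.3],"dr":[0,0,0]},{"delta_pos":[-0.2,0.7,0],"dr":[0,0,0]},{"delta_pos":[-0.3,0.9,0],"dr":[0,0,0]},{"delta_pos":[-0.3,0.9,0],"dr":[0,0,0]},{"delta_pos":[-0.3,0.9,0],"dr":[0,0,0]},{"delta_pos":[-0.3,0.9,0],"dr":[0,0,0]}]'
python3 -m handwheel '[{"delta_pos":[-0.4,0.9,0],"dr":[0,0,0]},{"delta_pos":[-0.4,0.9,0],"dr":[0,0,0]},{"delta_pos":[-0.4,0.9,0],"dr":[0,0,0]},{"delta_pos":[-0.4,0.9,0],"dr":[0,0,0]},{"delta_pos":[-0.4,0.9,0],"dr":[0,0,0]},{"delta_pos":[-0.4,0.9,0],"dr":[0,0,0]},{"delta_pos":[-0.4,0.9,0],"dr":[0,0,0]},{"delta_pos":[-0.4,0.9,0],"dr":[0,0,0]},{"delta_pos":[-0.3,0.8,0],"dr":[0,0,0]},{"delta_pos":[0,0.5,0],"dr":[0,0,0]}]'
```

```text
t: 4.75
eef_pos: [0.5519, -0.1633, 0.1576]
ee_rot: [3.141, -0.003, -3.141]
force: [1.2, 0.3, -4.0]
width: 0.0532
gripper_force: 40.0
t: 5.75
eef_pos: [0.4464, 0.0911, 0.1582]
ee_rot: [-3.141, -0.002, -3.139]
force: [-0.3, -0.6, -4.4]
width: 0.0533
gripper_force: 40.0
```

```bash
python3 -m handwheel '[{"delta_pos":[0,0.8,0],"dr":[0,0,0]},{"delta_pos":[-0.07,0.67,0],"dr":[0,0,0]},{"delta_pos":[0,0,-0.9],"dr":[0,0,0]},{"delta_pos":[0,0,-0.9],"dr":[0,0,0]},{"delta_pos":[0,0,-0.6],"dr":[0,0,0]},{"delta_pos":[0,0,0],"dr":[0,0,0]},{"delta_pos":[0,0,0],"dr":[0,0,0]}]'
```

```text
t: 6.45
eef_pos: [0.4464, 0.134, 0.087]
ee_rot: [-3.14, -0.001, -3.14]
force: [0.3, -0.2, -3.3]
width: 0.0536
gripper_force: 40.0
```

```bash
python3 -m handwheel '[{"delta_pos":[-0.08,0.05,-0.4],"dr":[0,0,0]},{"delta_pos":[0,0,-0.3],"dr":[0,0,0]},{"delta_pos":[0,0,-0.2],"dr":[0,0,0]},{"delta_pos":[0,0,-0.15],"dr":[0,0,0]},{"delta_pos":[0,0,0],"dr":[0,0,0]},{"delta_pos":[0,0,0],"dr":[0,0,0]}]'
```

```text
t: 7.05
eef_pos: [0.4442, 0.1357, 0.0559]
ee_rot: [3.142, 0.0, -3.14]
force: [-0.6, -0.0, -4.5]
width: 0.0534
gripper_force: 40.0
```

```bash
python3 -m handwheel '[{"delta_pos":[0,0,-0.07],"dr":[0,0,0]},{"delta_pos":[0,0,0],"dr":[0,0,0]}]'
python3 -m handwheel '[{"delta_pos":[0,0,0],"dr":[0,0,0]},{"delta_pos":[0,0,0],"dr":[0,0,0]},{"delta_pos":[0,0,0],"dr":[0,0,0]},{"delta_pos":[0,0,0],"dr":[0,0,0]},{"delta_pos":[0,0,0.5],"dr":[0,0,0]},{"delta_pos":[0,0,0.9],"dr":[0,0,0]},{"delta_pos":[0,0,1],"dr":[0,0,0]},{"delta_pos":[0,0,0.9],"dr":[0,0,0]},{"delta_pos":[0,0,0.3],"dr":[0,0,0]},{"delta_pos":[0,0,0],"dr":[0,0,0]}]' -1
python3 -m handwheel '[{"delta_pos":[0.8,-0.6,0],"dr":[0,0,0]},{"delta_pos":[0.8,-0.7,0],"dr":[0,0,0]},{"delta_pos":[0.8,-0.7,0],"dr":[0,0,0]},{"delta_pos":[0.9,-0.7,0],"dr":[0,0,0]},{"delta_pos":[0.9,-0.7,0],"dr":[0,0,0]},{"delta_pos":[0.75,-0.5,0],"dr":[0,0,0]},{"delta_pos":[0,0,0],"dr":[0,0,0]},{"delta_pos":[0,0,0],"dr":[0,0,0]}]'
python3 - <<'E'
from h import *
save("w2",grab_frame("wrist"),1.2);save("t2",grab_frame("top"),1.2)
print(get_state()["eef_pos"])
E
```

```text
t: 7.25
eef_pos: [0.4441, 0.1357, 0.0536]
ee_rot: [3.141, 0.0, -3.14]
force: [-0.9, -0.1, -4.3]
width: 0.0535
gripper_force: 40.0
t: 8.25
eef_pos: [0.4447, 0.1362, 0.1629]
ee_rot: [3.14, 0.003, -3.14]
force: [0.4, -0.3, -0.6]
width: 0.088
gripper_force: 0.0
t: 9.05
eef_pos: [0.5918, 0.0179, 0.1594]
ee_rot: [-3.141, -0.003, 3.141]
force: [-0.3, 0.2, -0.5]
width: 0.0879
gripper_force: 0.0
[0.59151608 0.01873925 0.16042977]
```

View pics/w2.png

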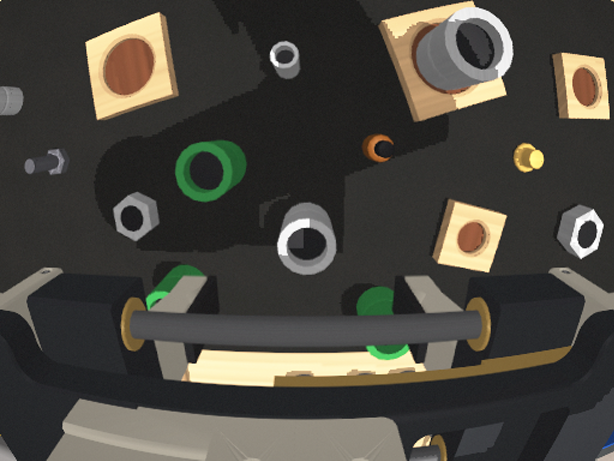

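The xl socket stands in its block. The large socket's rim is at (306,241), centred between the jaws, and no green look-alike is in the fingers' way.

```bash
python3 -m handwheel '[{"delta_pos":[0,0,-0.9],"dr":[0,0,0]},{"delta_pos":[0,0,-0.9],"dr":[0,0,0]},{"delta_pos":[0,0,-0.9],"dr":[0,0,0]},{"delta_pos":[0,0,-0.7],"dr":[0,0,0]},{"delta_pos":[0,0,-0.5],"dr":[0,0,0]},{"delta_pos":[0,0,0],"dr":[0,0,0]},{"delta_pos":[0,0,0],"dr":[0,0,0]}]'
python3 -m handwheel '[{"delta_pos":[0,0,0],"dr":[0,0,0]},{"delta_pos":[0,0,0],"dr":[0,0,0]},{"delta_pos":[0,0,0],"dr":[0,0,0]},{"delta_pos":[0,0,0],"dr":[0,0,0]},{"delta_pos":[0,0,0],"dr":[0,0,0]},{"delta_pos":[0,0,0],"dr":[0,0,0]},{"delta_pos":[0,0,0],"dr":[0,0,0]}]' 1 35
```

```text
t: 9.85
eef_pos: [0.5923, 0.0191, 0.0449]
ee_rot: [-3.141, -0.0, -3.139]
force: [-0.1, 0.1, 0.4]
width: 0.0876
gripper_force: 0.0
t: 10.55
eef_pos: [0.5926, 0.0186, 0.0446]
ee_rot: [3.142, 0.0, -3.141]
force: [-0.2, -0.0, 0.8]
width: 0.0417
gripper_force: 35.0
```

```bash
python3 -m handwheel '[{"delta_pos":[0,0,0.6],"dr":[0,0,0]},{"delta_pos":[0,0,1],"dr":[0,0,0]},{"delta_pos":[0,0,1],"dr":[0,0,0]},{"delta_pos":[0,0,0.9],"dr":[0,0,0]},{"delta_pos":[-0.3,-0.3,0.3],"dr":[0,0,0]},{"delta_pos":[-0.7,-0.7,0],"dr":[0,0,0]},{"delta_pos":[-0.9,-0.9,0],"dr":[0,0,0]},{"delta_pos":[-0.9,-0.9,0],"dr":[0,0,0]},{"delta_pos":[-0.9,-0.9,0],"dr":[0,0,0]},{"delta_pos":[-0.7,-0.8,0],"dr":[0,0,0]}]'
python3 -m handwheel '[{"delta_pos":[-0.45,-0.55,0],"dr":[0,0,0]},{"delta_pos":[0,0,-0.7],"dr":[0,0,0]},{"delta_pos":[0,0,-0.9],"dr":[0,0,0]},{"delta_pos":[0,0,-0.7],"dr":[0,0,0]},{"delta_pos":[0,0,-0.3],"dr":[0,0,0]},{"delta_pos":[0,0,0],"dr":[0,0,0]},{"delta_pos":[0,0,0],"dr":[0,0,0]}]'
```

```text
t: 11.55
eef_pos: [0.4572, -0.1177, 0.1574]
ee_rot: [3.141, -0.002, -3.141]
force: [-0.2, -0.2, -2.4]
width: 0.0414
gripper_force: 35.0
t: 12.25
eef_pos: [0.4471, -0.133, 0.0809]
ee_rot: [-3.141, -0.0, -3.14]
force: [-0.1, -0.7, -1.2]
width: 0.0417
gripper_force: 35.0
```

Now at the target in xy, with 0.0283 m still to go down to z 0.0526.

```bash
python3 -m handwheel '[{"delta_pos":[0,-0.03,-0.3],"dr":[0,0,0]},{"delta_pos":[0,0,-0.25],"dr":[0,0,0]},{"delta_pos":[0,0,-0.2],"dr":[0,0,0]},{"delta_pos":[0,0,-0.15],"dr":[0,0,0]},{"delta_pos":[0,0,0],"dr":[0,0,0]},{"delta_pos":[0,0,0],"dr":[0,0,0]}]'
```

```text
t: 12.85
eef_pos: [0.447, -0.1338, 0.0535]
ee_rot: [-3.142, -0.0, -3.14]
force: [0.3, -0.1, -2.3]
width: 0.0412
gripper_force: 35.0
```

```bash
python3 -m handwheel '[{"delta_pos":[0,0,0],"dr":[0,0,0]},{"delta_pos":[0,0,0],"dr":[0,0,0]},{"delta_pos":[0,0,0],"dr":[0,0,0]},{"delta_pos":[0,0,0],"dr":[0,0,0]},{"delta_pos":[0,0,0.5],"dr":[0,0,0]},{"delta_pos":[0,0,0.9],"dr":[0,0,0]},{"delta_pos":[0,0,1],"dr":[0,0,0]},{"delta_pos":[0,0,0.6],"dr":[0,0,0]},{"delta_pos":[0,-0.3,0.2],"dr":[0,0,0]},{"delta_pos":[0,-0.7,0],"dr":[0,0,0]}]' -1
python3 -m handwheel '[{"delta_pos":[0.05,-0.9,0],"dr":[0,0,0]},{"delta_pos":[0.05,-0.9,0],"dr":[0,0,0]},{"delta_pos":[0.05,-0.9,0],"dr":[0,0,0]},{"delta_pos":[0.05,-0.9,0],"dr":[0,0,0]},{"delta_pos":[0,-0.6,0],"dr":[0,0,0]},{"delta_pos":[0,0,0],"dr":[0,0,0]},{"delta_pos":[0,0,0],"dr":[0,0,0]}]'
python3 - <<'E'
from h import *
save("w3",grab_frame("wrist"),1.2)
print(get_state()["eef_pos"])
E
```

```text
t: 13.85
eef_pos: [0.4477, -0.1636, 0.1507]
ee_rot: [3.141, 0.003, -3.139]
force: [-0.0, -0.4, 0.4]
width: 0.0874
gripper_force: 0.0
t: 14.55
eef_pos: [0.4523, -0.2901, 0.1486]
ee_rot: [3.141, -0.001, 3.141]
force: [-0.0, 0.7, -0.0]
width: 0.0876
gripper_force: 0.0
[ 0.45243148 -0.28969832  0.14886979]
```

View pics/w3.png

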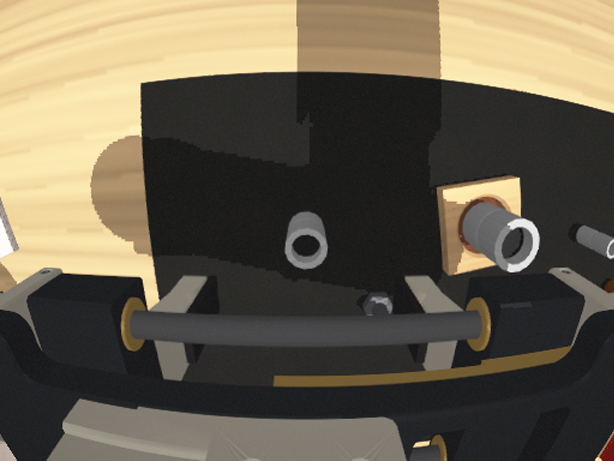

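The large socket is standing in its block. The medium socket's rim is at (306,248), which gives (0.4535,-0.290), on the jaw centre.

```bash
python3 -m handwheel '[{"delta_pos":[0.03,0,-0.9],"dr":[0,0,0]},{"delta_pos":[0,0,-0.9],"dr":[0,0,0]},{"delta_pos":[0,0,-0.8],"dr":[0,0,0]},{"delta_pos":[0,0,-0.7],"dr":[0,0,0]},{"delta_pos":[0,0,-0.4],"dr":[0,0,0]},{"delta_pos":[0,0,0],"dr":[0,0,0]},{"delta_pos":[0,0,0],"dr":[0,0,0]}]'
python3 -m handwheel '[{"delta_pos":[0,0,0],"dr":[0,0,0]},{"delta_pos":[0,0,0],"dr":[0,0,0]},{"delta_pos":[0,0,0],"dr":[0,0,0]},{"delta_pos":[0,0,0],"dr":[0,0,0]},{"delta_pos":[0,0,0],"dr":[0,0,0]},{"delta_pos":[0,0,0],"dr":[0,0,0]},{"delta_pos":[0,0,0],"dr":[0,0,0]},{"delta_pos":[0,0,0],"dr":[0,0,0]}]' 1 25
```

```text
t: 15.3
eef_pos: [0.4544, -0.2896, 0.0391]
ee_rot: [-3.141, 0.0, -3.14]
force: [-0.2, -0.2, 0.3]
width: 0.0878
gripper_force: 0.0
t: 16.1
eef_pos: [0.4539, -0.2898, 0.0385]
ee_rot: [3.142, -0.0, -3.141]
force: [0.4, -0.1, -0.6]
width: 0.0297
gripper_force: 25.2
```

```bash
python3 -m handwheel '[{"delta_pos":[0,0,0.6],"dr":[0,0,0]},{"delta_pos":[0,0,1],"dr":[0,0,0]},{"delta_pos":[0,0,1],"dr":[0,0,0]},{"delta_pos":[0,0,1],"dr":[0,0,0]},{"delta_pos":[0,0.4,0.4],"dr":[0,0,0]},{"delta_pos":[0,0.7,0],"dr":[0,0,0]},{"delta_pos":[0,0.9,0],"dr":[0,0,0]},{"delta_pos":[0,1,0],"dr":[0,0,0]},{"delta_pos":[0,1,0],"dr":[0,0,0]},{"delta_pos":[0,1,0],"dr":[0,0,0]}]'
python3 -m handwheel '[{"delta_pos":[0,1,0],"dr":[0,0,0]},{"delta_pos":[0,1,0],"dr":[0,0,0]},{"delta_pos":[0,1,0],"dr":[0,0,0]},{"delta_pos":[0,1,0],"dr":[0,0,0]},{"delta_pos":[0,1,0],"dr":[0,0,0]},{"delta_pos":[0,1,0],"dr":[0,0,0]},{"delta_pos":[0,1,0],"dr":[0,0,0]},{"delta_pos":[-0.1,1,0],"dr":[0,0,0]},{"delta_pos":[-0.1,1,0],"dr":[0,0,0]},{"delta_pos":[-0.1,1,0],"dr":[0,0,0]}]'
```

```text
t: 17.1
eef_pos: [0.4531, -0.1383, 0.1579]
ee_rot: [3.141, -0.001, -3.141]
force: [0.8, 0.0, -0.5]
width: 0.0297
gripper_force: 25.0
t: 18.1
eef_pos: [0.4439, 0.1614, 0.158]
ee_rot: [-3.141, -0.001, -3.14]
force: [0.1, -1.0, -1.9]
width: 0.0297
gripper_force: 25.0
```

```bash
python3 -m handwheel '[{"delta_pos":[0,1,0],"dr":[0,0,0]},{"delta_pos":[0,1,0],"dr":[0,0,0]},{"delta_pos":[0,1,0],"dr":[0,0,0]},{"delta_pos":[0.03,0.9,0],"dr":[0,0,0]},{"delta_pos":[0,0.5,0],"dr":[0,0,0]},{"delta_pos":[0,0,-0.8],"dr":[0,0,0]},{"delta_pos":[0,0,-1],"dr":[0,0,0]},{"delta_pos":[0,0,-0.8],"dr":[0,0,0]},{"delta_pos":[0,0,0],"dr":[0,0,0]},{"delta_pos":[0,0,0],"dr":[0,0,0]}]'
```

```text
t: 19.1
eef_pos: [0.4456, 0.2919, 0.0806]
ee_rot: [-3.14, -0.001, -3.14]
force: [0.3, 0.9, -0.7]
width: 0.0293
gripper_force: 25.0
```

```bash
python3 -m handwheel '[{"delta_pos":[-0.02,0.08,-0.4],"dr":[0,0,0]},{"delta_pos":[0,0,-0.3],"dr":[0,0,0]},{"delta_pos":[0,0,-0.25],"dr":[0,0,0]},{"delta_pos":[0,0,-0.15],"dr":[0,0,0]},{"delta_pos":[0,0,0],"dr":[0,0,0]},{"delta_pos":[0,0,0],"dr":[0,0,0]}]'
```

```text
t: 19.7
eef_pos: [0.4453, 0.2946, 0.0476]
ee_rot: [-3.141, -0.0, -3.14]
force: [-0.4, -0.6, -1.5]
width: 0.0298
gripper_force: 25.0
```

```bash
python3 -m handwheel '[{"delta_pos":[0,0,0],"dr":[0,0,0]},{"delta_pos":[0,0,0],"dr":[0,0,0]},{"delta_pos":[0,0,0],"dr":[0,0,0]},{"delta_pos":[0,0,0],"dr":[0,0,0]},{"delta_pos":[0,0,0.5],"dr":[0,0,0]},{"delta_pos":[0,0,0.9],"dr":[0,0,0]},{"delta_pos":[0,0,1],"dr":[0,0,0]},{"delta_pos":[0,0,0.9],"dr":[0,0,0]},{"delta_pos":[0,-0.3,0.2],"dr":[0,0,0]},{"delta_pos":[0,-0.7,0],"dr":[0,0,0]}]' -1
python3 -m handwheel '[{"delta_pos":[0.05,-1,0],"dr":[0,0,0]},{"delta_pos":[0.05,-1,0],"dr":[0,0,0]},{"delta_pos":[0.05,-1,0],"dr":[0,0,0]},{"delta_pos":[0.05,-1,0],"dr":[0,0,0]},{"delta_pos":[0.05,-1,0],"dr":[0,0,0]},{"delta_pos":[0.05,-1,0],"dr":[0,0,0]},{"delta_pos":[0.05,-1,0],"dr":[0,0,0]},{"delta_pos":[0.05,-1,0],"dr":[0,0,0]},{"delta_pos":[0,-0.7,0],"dr":[0,0,0]},{"delta_pos":[0,0,0],"dr":[0,0,0]}]'
python3 -m handwheel '[{"delta_pos":[0,0,0],"dr":[0,0,0]}]'
python3 - <<'E'
from h import *
save("w4",grab_frame("wrist"),1.2)
print(get_state()["eef_pos"])
E
```

```text
t: 20.7
eef_pos: [0.4458, 0.2654, 0.1536]
ee_rot: [3.139, 0.002, -3.139]
force: [0.5, -0.8, -0.9]
width: 0.0875
gripper_force: 0.0
t: 21.7
eef_pos: [0.4554, 0.0006, 0.1513]
ee_rot: [-3.141, -0.003, 3.14]
force: [-0.7, 0.2, -0.0]
width: 0.0875
gripper_force: 0.0
t: 21.8
eef_pos: [0.4562, 0.0024, 0.1517]
ee_rot: [-3.141, -0.002, 3.141]
force: [0.2, 0.3, -0.8]
width: 0.088
gripper_force: 0.0
[0.45650148 0.00299229 0.1519142 ]
```

View pics/w4.png

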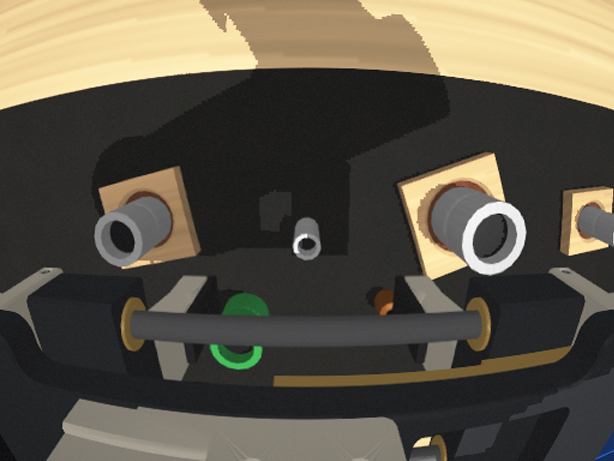

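All three placed sockets stand in their blocks. The small socket's rim is at (307,244), which gives (0.457,0.004), on the jaw centre.

```bash
python3 -m handwheel '[{"delta_pos":[0,0.02,-0.9],"dr":[0,0,0]},{"delta_pos":[0,0,-0.9],"dr":[0,0,0]},{"delta_pos":[0,0,-0.9],"dr":[0,0,0]},{"delta_pos":[0,0,-0.7],"dr":[0,0,0]},{"delta_pos":[0,0,-0.42],"dr":[0,0,0]},{"delta_pos":[0,0,0],"dr":[0,0,0]},{"delta_pos":[0,0,0],"dr":[0,0,0]}]'
python3 -m handwheel '[{"delta_pos":[0,0,0],"dr":[0,0,0]},{"delta_pos":[0,0,0],"dr":[0,0,0]},{"delta_pos":[0,0,0],"dr":[0,0,0]},{"delta_pos":[0,0,0],"dr":[0,0,0]},{"delta_pos":[0,0,0],"dr":[0,0,0]},{"delta_pos":[0,0,0],"dr":[0,0,0]},{"delta_pos":[0,0,0],"dr":[0,0,0]},{"delta_pos":[0,0,0],"dr":[0,0,0]},{"delta_pos":[0,0,0],"dr":[0,0,0]}]' 1 20
```

```text
t: 22.55
eef_pos: [0.4571, 0.0046, 0.0379]
ee_rot: [-3.141, -0.001, -3.14]
force: [-0.1, 0.7, -0.7]
width: 0.0879
gripper_force: 0.0
t: 23.45
eef_pos: [0.4572, 0.0042, 0.0379]
ee_rot: [-3.142, -0.0, -3.141]
force: [0.6, -1.1, 0.1]
width: 0.0213
gripper_force: 0.3
```

```bash
python3 -m handwheel '[{"delta_pos":[0,0,0],"dr":[0,0,0]},{"delta_pos":[0,0,0],"dr":[0,0,0]},{"delta_pos":[0,0,0],"dr":[0,0,0]},{"delta_pos":[0,0,0.6],"dr":[0,0,0]},{"delta_pos":[0,0,1],"dr":[0,0,0]},{"delta_pos":[0,0,1],"dr":[0,0,0]},{"delta_pos":[0,0,0.9],"dr":[0,0,0]},{"delta_pos":[0.3,0.4,0.5],"dr":[0,0,0]},{"delta_pos":[0.7,0.8,0],"dr":[0,0,0]},{"delta_pos":[0.8,0.9,0],"dr":[0,0,0]}]'
python3 -m handwheel '[{"delta_pos":[0.8,0.9,0],"dr":[0,0,0]},{"delta_pos":[0.8,0.9,0],"dr":[0,0,0]},{"delta_pos":[0.8,0.9,0],"dr":[0,0,0]},{"delta_pos":[0.5,0.6,0],"dr":[0,0,0]},{"delta_pos":[0,0,-0.8],"dr":[0,0,0]},{"delta_pos":[0,0,-1],"dr":[0,0,0]},{"delta_pos":[0,0,-0.8],"dr":[0,0,0]},{"delta_pos":[0,0,0],"dr":[0,0,0]},{"delta_pos":[0,0,0],"dr":[0,0,0]}]'
```

```text
t: 24.45
eef_pos: [0.5116, 0.0677, 0.159]
ee_rot: [3.14, 0.002, -3.141]
force: [0.1, -0.2, 0.5]
width: 0.0197
gripper_force: 20.0
t: 25.35
eef_pos: [0.5983, 0.1661, 0.08]
ee_rot: [-3.141, -0.001, -3.14]
force: [0.4, 1.1, -0.7]
width: 0.0195
gripper_force: 20.0
```

Next is down to z 0.0465, in reach of the recess floor.

```bash
python3 -m handwheel '[{"delta_pos":[0.04,0.04,-0.4],"dr":[0,0,0]},{"delta_pos":[0,0,-0.3],"dr":[0,0,0]},{"delta_pos":[0,0,-0.25],"dr":[0,0,0]},{"delta_pos":[0,0,-0.15],"dr":[0,0,0]},{"delta_pos":[0,0,0],"dr":[0,0,0]},{"delta_pos":[0,0,0],"dr":[0,0,0]}]'
```

```text
t: 25.95
eef_pos: [0.5995, 0.1675, 0.047]
ee_rot: [-3.142, -0.0, -3.14]
force: [0.3, -0.4, -1.1]
width: 0.0198
gripper_force: 20.0
```

```bash
python3 -m handwheel '[{"delta_pos":[0,0,-0.03],"dr":[0,0,0]},{"delta_pos":[0,0,0],"dr":[0,0,0]},{"delta_pos":[0,0,0],"dr":[0,0,0]},{"delta_pos":[0,0,0],"dr":[0,0,0]},{"delta_pos":[0,0,0.5],"dr":[0,0,0]},{"delta_pos":[0,0,0.9],"dr":[0,0,0]},{"delta_pos":[0,0,1],"dr":[0,0,0]},{"delta_pos":[0,0,1],"dr":[0,0,0]},{"delta_pos":[-0.3,-0.3,0.7],"dr":[0,0,0]},{"delta_pos":[-0.3,-0.7,0.5],"dr":[0,0,0]}]' -1
python3 -m handwheel '[{"delta_pos":[0,-1,0.5],"dr":[0,0,0]},{"delta_pos":[0,-1,0],"dr":[0,0,0]},{"delta_pos":[0,-1,0],"dr":[0,0,0]},{"delta_pos":[0,-1,0],"dr":[0,0,0]},{"delta_pos":[0,-1,0],"dr":[0,0,0]},{"delta_pos":[0,-1,0],"dr":[0,0,0]},{"delta_pos":[0,-1,0],"dr":[0,0,0]},{"delta_pos":[0,-1,0],"dr":[0,0,0]},{"delta_pos":[0,-1,0],"dr":[0,0,0]},{"delta_pos":[0,-1,0],"dr":[0,0,0]}]'
python3 -m handwheel '[{"delta_pos":[0,-1,0],"dr":[0,0,0]},{"delta_pos":[0,-1,0],"dr":[0,0,0]},{"delta_pos":[0,-1,0],"dr":[0,0,0]},{"delta_pos":[0,-1,0],"dr":[0,0,0]},{"delta_pos":[0,-1,0],"dr":[0,0,0]},{"delta_pos":[0,-0.5,0],"dr":[0,0,0]},{"delta_pos":[0,0,0],"dr":[0,0,0]},{"delta_pos":[0,0,0],"dr":[0,0,0]}]'
python3 - <<'E'
from h import *
a=grab_frame("top");b=grab_frame("scene")
save("end",np.hstack([a[130:300,90:410],b[100:270,60:480]]),1.07)
E
```

```text
t: 26.95
eef_pos: [0.5819, 0.1383, 0.1859]
ee_rot: [3.141, 0.002, -3.139]
force: [0.1, -1.3, -0.1]
width: 0.0869
gripper_force: 0.0
t: 27.95
eef_pos: [0.5813, -0.1638, 0.1992]
ee_rot: [3.142, 0.0, -3.14]
force: [-0.1, 0.3, -0.7]
width: 0.0875
gripper_force: 0.0
t: 28.75
eef_pos: [0.5812, -0.3274, 0.1988]
ee_rot: [3.141, -0.0, -3.141]
force: [-0.4, -0.1, -0.3]
width: 0.0879
gripper_force: 0.0
```

View pics/end.png

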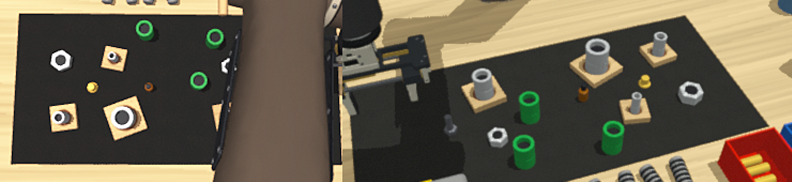

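All four stand upright in their blocks: large (483,85), xl (597,58), medium (659,45) and small (637,105). I'll zoom in once to check how well they are seated.

Run:
```python
from h import *
b=grab_frame("scene");cal=calibration("scene")
T=[]
for n,x,y,h,r in [("small",.5997,.1676,50,10),("medium",.445,.2947,54,15),("large",.4467,-.134,60,21),("xl",.444,.1355,66,27)]:
    u,v=map(int,px(cal,np.array([x,y,.03])))
    c=cv2.resize(b[v-35:v+35,u-35:u+35],None,fx=4,fy=4)
    for z,R in((.008+h/1000,r),):
        P=np.array([px(cal,np.array([x+R/1000*np.cos(t),y+R/1000*np.sin(t),z])) for t in np.linspace(0,6.28,40)])
        cv2.polylines(c,[np.int32((P-[u-35,v-35]+.5)*4)],True,(255,0,0),1)
    T.append(c)
save("zoom",np.vstack([np.hstack(T[:2]),np.hstack(T[2:])]),1)
```

```text
(no output)
```

View pics/zoom.png

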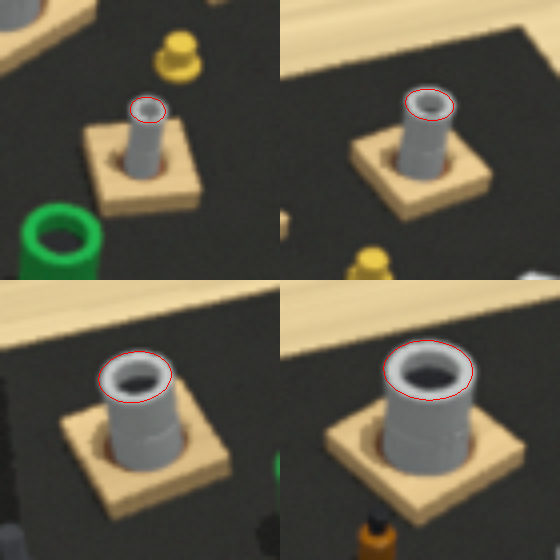

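The predicted outlines of the fully seated rims match all four sockets, so each is upright and fully down.

```bash
python3 -c "
from station import *
print(job_done())"
```

```text
the job is handed in; nothing more can be done
None
```

All four sockets stand upright and fully down in the blocks of their own size, the nuts and green look-alikes were left untouched, and the job was handed in at about 29 s; no verdict came back.

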